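Dial open the lockout padlock, unhook it and hand it up

ROBOT

A 6-joint arm with a two-finger parallel gripper is mounted at the origin on a cart in front of the work surface, level with it; the furniture and walls round the work are solid. World frame = base frame: x ahead of the robot, y to its left, z up, the work surface at z = 0. Lengths are in m, angles in rad, forces in N, time in s.
With the tool pointing down it reaches from about 0.375 to 0.9 m from the base axis. Payload 3.1 kg.
Tool frame: the origin (TCP) lies at the very end of the fingers, on their centre line; the grasp point (between the pads) lies 19 mm behind it (ctrl.grasp_offset is the distance from the TCP to the grasp point, in m); z points along the fingers, y is the direction in which the jaws open and shut (so a half turn about z gives the same grasp; the last joint's range is limited). The gripper opens to 85 mm and grips with 20 to 120 N. Pads are 22 mm wide; open, the fingers measure 114 mm over their backs; the gripper's body (76 mm by 85 mm) begins 54 mm behind the grasp point. The pads swing forward as they close: fully open they stand 13 mm farther back than shut.
Start: joints at [0.966, 0.527, 1.433, -0, 1.181, -0.178], TCP at [0.259, 0.569, 0.231] pointing down, gripper open.
Joint ranges: [-3.08, 3.08], [-0.75, 2.2], [0.22, 2.44], [-1.43, 4.57], [0, 2.65], [-2.85, 2.85]. Speed limits (rad/s): [2.79, 2.79, 3.14, 3.14, 3.14, 3.14].

INTERFACE

Orientations are given as a unit quaternion [w, x, y, z].
In Python, from station import ctrl gives the robot as it stands.
- The arm moves only by the shell command python3 -m creep 'ROWS' [OPENING]. ROWS is JSON, a list of rows, each a list of 4 numbers: the shift along the tool's x, y, z in m, then the turn about the tool's z in rad. A call has 1 to 20 rows; each row shifts and turns the pose as measured when the row begins, along the tool's axes as they then stand; what a row does not reach is not made up. A row lasts 1/12 s, in which the tool goes at most 41.7 mm and 7.16 degrees, less where a joint would pass 70% of its speed; a pose out of reach is approached as far as the arm can. A call is refused whole if a number of a shift passes 0.0417 or a number of a turn 0.125, either way. A call with a gripper value outside its range is refused whole. OPENING is the opening in per cent of the stroke, from 0 (shut) to 100 (fully open), set as the call begins (- or left out, the last holds). The fingers move at their own pace and stop on an object; the grip force is fixed at half the most. Time passes only in rows, so rows that do not move let the fingers close. It gives the time, the measured TCP pose, the force and the opening at its end, in the units of the state.
- ctrl.state(): the state, without advancing time (a new reading comes with each control period).
- ctrl.snapshot(name): name is "scene" or "top" or "wrist"; returns a dict with "pixels" (384x512x3 uint8, red, green, blue), "range_z" (384x512 float32, m along the optical axis (not along the pixel's ray), 0 where there is no reading), "vfov" (degrees; the focal length in pixels is half the picture's height over the tangent of half this angle, whatever the lens; pixels are square), "cx", "cy" (the principal point, pixels), "rvec" (rotation vector, rad) and "tvec" (3), from world to camera coordinates, as OpenCV has them; the wrist camera has in their place "T_tool_cam" (4x4, takes a point from camera to tool coordinates, whose origin is the TCP and whose axes are the flange's). Camera axes: x right, y down, z forward; pixel columns grow to the right and rows downward; lengths in m; the calibration is good to about 2 mm. A picture is of the moment at which its call begins: read the wrist's pose just before it.
- ctrl.sign_off(): hands the job in, once; it reports no verdict.
Trained networks look in a picture, given as the dict that the camera call returned (one of the last four; its "shot" number tells which), for a name from the list of things; names that differ only in an ending like _2 or _b are one class to them, and where a whole thing is asked for, a point or a joint stands for the part that bears it (a point fixed in the world has none). Each returns a list of dicts, best first, with "score" (0 to 1); they miss things now and then, are a little off and sometimes report something else, mostly with a low value. They report only what shows in the picture. A call takes as long as a camera call. They do not tell look-alikes from the thing itself.
- ctrl.look_for(name, picture): "uv" ([column, row] in pixels, amid what is visible of it).
The state is a dict: "time_s": time; "qpos": joint angles; "qd": joint speeds; "effort": joint torques, N m; "tool_pos": TCP position; "tcp_rot": TCP orientation; "ft_force": force on the tool from outside, world axes, zero at the start; "wrist_torque": the same for the moment, N m; "opening": finger opening in m.
Only numpy, scipy, OpenCV 4.12 (cv2) and the standard library are available. Lean on these libraries where they do the work, as an engineer would, in place of code of your own. Each camera call takes 0.05 s, during which the arm holds its last target.

TASK

The fitter needs the red combination padlock that is parked on the dark steel plate. Turn its black dial until the white pointer clicks into the notch at the green mark, pull the steel shackle fully out of the lock, then lift the opened lock out from under the yellow hasp and finish holding it up, dial still facing up, about 20 cm above the table, without letting go. Do not disturb the tubs, lid, cup and bottle around it.

Things in the scene. Friction and masses are not known exactly. Their poses are not given: they have to be found in the camera images.
- plate: Dark steel parking plate, 10 mm thick, fixed; origin on its underside, straight below the parked lock's dial axis; it spans x -55 to +100 mm, y -56 to +56 mm. Own x points along the parked lock towards its shackle, z up. It carries a low cradle and a yellow hasp.
- cradle (a point): Top of the cradle's rubber strips, 18 mm above the table, on which the lock lies; axes as the plate. Four 12 x 7 mm corner lugs beside the lock (centres x = +-26, y = +-31 mm from here) and a rear stop 34 mm wide (centre x = -37 mm) rise 10 mm above this point; play about 1.5 mm. Between the lugs 40 mm of each long side of the lock are free for fingers.
- hasp_nose (a point): Free end of the yellow hasp's nose, 75 mm from the dial axis, 42 mm above the table. A post (14 mm wide, 34 to 42 mm from the dial axis) stands inside the shackle's loop, close to the lock case; from it the nose, 14 mm wide, 38 to 46 mm above the table, runs out over the arch of the closed shackle and bars lifting. With the shackle fully out the lock lifts straight up past it.
- padlock: Loose red combination padlock, 0.25 to 0.4 kg with dial and shackle, lying on its back in the cradle, dial up: case 64 (x) x 52 (y) x 26 (z) mm; origin at the centre of the case's underside, below the dial axis; x towards the shackle, z out of the dial face. A green mark on the face lies at +x of the dial. The case can be gripped across its 52 mm.
- dial_grip (a point): Middle of the dial's grip bar, on the dial axis, 39 mm above the padlock's origin. The black dial is a disc 42 mm across, its top 30.5 mm above the lock's underside; on it stands a bar 34 mm long, 11 mm thick, up to 47.5 mm above the lock's underside. The point's x axis runs along the bar towards the end with the white pointer.
- dial (a joint): Angle of the white pointer from the green mark, rad, growing anticlockwise seen from above; 0 = at the green mark, the opening notch. It clicks into a notch every 30 degrees (0.52 rad), needs about 0.06 N m per click, and has stops at -0.8 and 4.0. Only in the notch at 0 (within about 0.12 rad) will the shackle come out; it then locks the dial.
- shackle_grip (a point): Point midway between the shackle's straight legs, 50 mm from the dial axis along the padlock's x when closed, at the legs' centre height (13 mm above the lock's underside); moves with the shackle. The shackle is a level U of 9 mm round steel bar: legs at y = +-17 mm (43 mm over the outside, graspable across), straight to 57 mm from the dial axis, arch's outer edge at 76.5 mm.
- shackle (a joint): How far the shackle is pulled out of the lock along the padlock's x, m: 0 closed, 0.016 fully out. It slides with 3 N of friction and stays where it is left.
- gel_tub: Bystander: pink open tub, 96 mm wide, 55 mm high; origin at the centre of its underside.
- orange_tub: Bystander: pink open tub with lighter orange filling, 96 mm wide, 55 mm high; origin at the centre of its underside.
- cup: Bystander: grey steel cup, 72 mm wide, 82 mm high; origin at the centre of its underside.
- dye: Bystander: small brown bottle with black cap, 42 mm wide, 85 mm high; origin at the centre of its underside.
- lid: Bystander: pink tub lid lying flat, 98 mm wide, 16 mm high; origin at the centre of its underside.
Things that resemble listed ones, but are neither listed nor needed, are in the scene too. What is shaped like the padlock but pink is not meant.

How it is judged:
On the way, in this order (a step that is already met when the one before it is completed fails the run):
1. the dial's pointer stands in the notch at the green mark with the shackle still closed (value of joint dial between -0.15 and 0.15 rad and value of joint shackle below 0.005 m), for 0.2 s.
2. the shackle is pulled out while the lock is still on the plate (value of joint shackle above 0.012 m and z of padlock in the frame of plate below 0.04 m), for 0.2 s.
At the end, for the whole second after the job is handed in: The gripper holds the lock still (finger force over 1 N, under 5 cm/s) with its underside more than 14 cm above the table, off the plate, its shackle more than 10 mm out, and its dial face within 0.45 rad of straight up (height (world z) of padlock above 0.14 m and value of joint shackle above 0.01 m and angle between padlock's own z axis and vertical below 0.45 rad and contact force between the fingers and padlock above 1 N and contact force between padlock and plate below 0.1 N and linear speed of padlock below 0.05 m/s); the arm keeps its last pose, push and grip.
It fails at once if a bystander (gel_tub) is shifted by more than 3 cm (distance of gel_tub from where it was at the start of the episode above 0.03 m).
It fails at once if a bystander (orange_tub) is shifted by more than 3 cm (distance of orange_tub from where it was at the start of the episode above 0.03 m).
It fails at once if a bystander (cup) is shifted by more than 3 cm (distance of cup from where it was at the start of the episode above 0.03 m).
It fails at once if a bystander (dye) is shifted by more than 3 cm (distance of dye from where it was at the start of the episode above 0.03 m).
It fails at once if a bystander (lid) is shifted by more than 3 cm (distance of lid from where it was at the start of the episode above 0.03 m).
It also fails if it takes over 64 s, if anything falls off the work surface, if the arm or the gripper's body presses on something with over 40 N, if the wrist force passes 120 N, or if a joint passes its speed limit or range.

## Working session

There is one attempt and no reset: what is moved stays moved. The work goes in short steps, Python scripts to look and compute and a shell command to move; the robot and the scene stay as the last step left them, time stands still between calls to the robot, and variables do not carry over. Pictures are saved under pics/ and viewed, and the job is handed in when it is done.

```bash
ls; mkdir -p pics; cat > h.py <<'E'
import numpy as np, cv2
from scipy.spatial.transform import Rotation as R
from station import ctrl
def q2R(q): return R.from_quat([q[1],q[2],q[3],q[0]]).as_matrix()
def snap(name,fn=None):
    s=ctrl.state(); p=ctrl.snapshot(name)
    H=p['pixels'].shape[0]; p['f']=H/2/np.tan(np.radians(p['vfov'])/2)
    if name=='wrist':
        T=np.eye(4); T[:3,:3]=q2R(s['tcp_rot']); T[:3,3]=s['tool_pos']; p['Twc']=T@p['T_tool_cam']
    else:
        Rm=cv2.Rodrigues(np.array(p['rvec'],float))[0]; T=np.eye(4); T[:3,:3]=Rm.T; T[:3,3]=-Rm.T@np.array(p['tvec']).ravel(); p['Twc']=T
    if fn: cv2.imwrite('pics/'+fn,p['pixels'][:,:,::-1])
    return p
def w(p,u,v,z=None):
    """pixel to world: by depth, or on plane z"""
    d=np.array([(u-p['cx'])/p['f'],(v-p['cy'])/p['f'],1.0])
    T=p['Twc']; o=T[:3,3]; dw=T[:3,:3]@d
    if z is None:
        r=p['range_z'][int(round(v)),int(round(u))]; return o+dw*r
    return o+dw*(z-o[2])/dw[2]
def proj(p,X):
    T=np.linalg.inv(p['Twc']); c=T[:3,:3]@np.array(X)+T[:3,3]
    return [p['cx']+p['f']*c[0]/c[2],p['cy']+p['f']*c[1]/c[2]]
E
python3 - <<'E'
from h import *
s=ctrl.state(); print({k:np.round(v,3).tolist() for k,v in s.items()})
for n in ['scene','top']:
    p=snap(n,n+'0.png')
    print(n,p['f'],p['cx'],p['cy'],np.round(p['Twc'],3).tolist())
    for t in ['padlock','dial_grip','shackle_grip','plate','hasp_nose','gel_tub','orange_tub','cup','dye','lid']:
        L=ctrl.look_for(t,p)
        print(t,[(np.round(d['uv']).tolist(),round(d['score'],2),np.round(w(p,*d['uv']),3).tolist()) for d in L[:4]])
E
```

```text
pics
{'time_s': 0.0, 'qpos': [0.965, 0.528, 1.434, -0.0, 1.181, -0.179], 'qd': [0.002, 0.002, 0.0, 0.001, 0.001, 0.001], 'effort': [-0.001, -44.237, -17.802, -0.0, 0.008, 0.0], 'tool_pos': [0.258, 0.568, 0.23], 'tcp_rot': [-0.0, 0.212, 0.977, -0.001], 'ft_force': [0.273, 0.045, 0.365], 'wrist_torque': [0.064, -0.022, 0.02], 'opening': 0.086}
scene 446.5105587150115 254.33408239177746 191.35375091282418 [[0.73, -0.334, 0.596, -0.328], [-0.683, -0.358, 0.636, -0.826], [0.001, -0.872, -0.49, 0.75], [0.0, 0.0, 0.0, 1.0]]
padlock [([261.0, 223.0], 0.9, [0.415, -0.06, 0.048]), ([243.0, 195.0], 0.8, [0.508, 0.119, 0.028]), ([272.0, 273.0], 0.78, [0.298, -0.22, 0.028]), ([258.0, 219.0], 0.57, [0.42, -0.043, 0.052])]
dial_grip [([239.0, 192.0], 0.62, [0.507, 0.141, 0.032]), ([262.0, 222.0], 0.47, [0.423, -0.058, 0.047]), ([269.0, 266.0], 0.44, [0.298, -0.21, 0.044])]
shackle_grip []
plate [([277.0, 232.0], 0.74, [0.442, -0.097, 0.021])]
hasp_nose [([274.0, 234.0], 0.7, [0.44, -0.087, 0.013])]
gel_tub [([321.0, 250.0], 0.61, [0.408, -0.283, 0.078])]
orange_tub [([225.0, 176.0], 0.89, [0.527, 0
[... 687 characters left out ...]
, 0.144, 0.031])]
shackle_grip [([243.0, 188.0], 0.5, [0.513, 0.076, 0.004]), ([297.0, 196.0], 0.45, [0.479, -0.088, 0.035]), ([373.0, 162.0], 0.32, [0.571, -0.315, 0.073])]
plate [([292.0, 200.0], 0.73, [0.464, -0.07, 0.045])]
hasp_nose [([291.0, 201.0], 0.72, [0.46, -0.068, 0.047]), ([374.0, 162.0], 0.59, [0.568, -0.315, 0.081])]
gel_tub [([136.0, 200.0], 0.6, [0.476, 0.404, 0.032]), ([358.0, 210.0], 0.6, [0.436, -0.282, 0.002]), ([287.0, 214.0], 0.17, [0.421, -0.054, 0.067])]
orange_tub [([180.0, 172.0], 0.57, [0.563, 0.271, 0.026])]
cup [([362.0, 208.0], 0.88, [0.441, -0.292, 0.007])]
dye [([286.0, 213.0], 0.27, [0.424, -0.05, 0.063])]
lid [([327.0, 144.0], 0.79, [0.647, -0.193, 0.014])]
```

View pics/scene0.png

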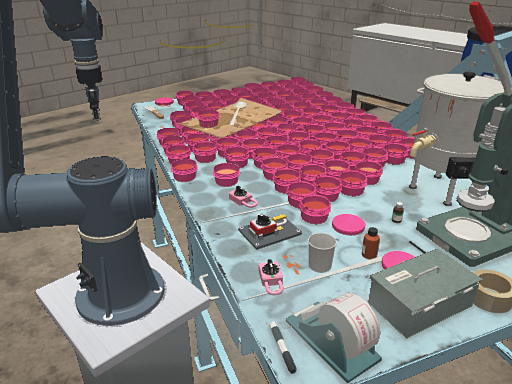

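View pics/top0.png

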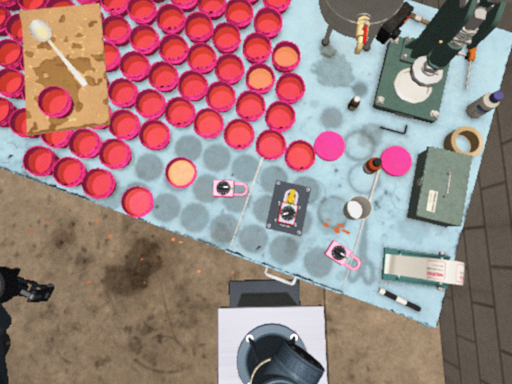

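```bash
python3 -c "
import cv2
a=cv2.imread('pics/top0.png')
cv2.imwrite('pics/c1.png',cv2.resize(a[150:270,200:360],None,fx=5,fy=5,interpolation=cv2.INTER_CUBIC))"
```

```text
(no output)
```

View pics/c1.png

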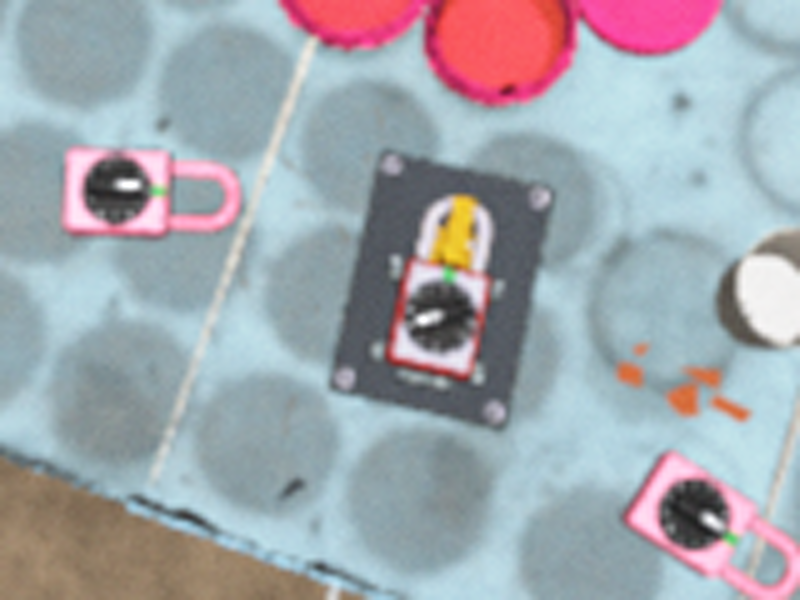

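The top view shows three lock-shaped things: pink at (222,188), pink at (341,252), and a red-sided one at (287,212) on the dark plate under the yellow hasp. The last is the one meant: it is red, on the plate and under the hasp. The crop confirms this, with its pointer to the left and slightly down, about 2 rad from the green mark. I'll move above it for a wrist view.

```bash
python3 -m creep '[[-0.026,-0.0312,0,0],[-0.026,-0.0312,0,0],[-0.026,-0.0312,0,0],[-0.026,-0.0312,0,0],[-0.026,-0.0312,0,0],[-0.026,-0.0312,0,0],[-0.026,-0.0312,0,0],[-0.026,-0.0312,0,0],[-0.026,-0.0312,0,0],[-0.026,-0.0312,0,0],[-0.026,-0.0312,0,0],[-0.026,-0.0312,0,0],[-0.026,-0.0312,0,0],[-0.026,-0.0312,0,0]]'
python3 - <<'E'
from h import *
s=ctrl.state(); print({k:np.round(v,3).tolist() for k,v in s.items()})
p=snap('wrist','w0.png'); print(p['f'],p['cx'],p['cy'],np.round(p['T_tool_cam'],3).tolist())
E
```

```text
time_s: 2.27
tool_pos: [0.4165, 0.0147, 0.2306]
tcp_rot: [0.006, 0.203, 0.979, 0.007]
ft_force: [1.3, 0.6, -0.9]
opening: 0.0855
{'time_s': 2.267, 'qpos': [-0.244, 0.242, 1.938, 0.017, 0.95, -1.415], 'qd': [-1.129, 0.14, -0.228, 0.022, 0.069, -1.126], 'effort': [3.784, -28.603, -12.755, -0.113, 0.095, 0.721], 'tool_pos': [0.416, 0.015, 0.231], 'tcp_rot': [0.006, 0.203, 0.979, 0.007], 'ft_force': [1.317, 0.567, -0.943], 'wrist_torque': [0.045, -0.061, 0.055], 'opening': 0.085}
301.1509876790382 257.0990755499058 190.1057642431384 [[0.001, -0.952, -0.305, 0.079], [1.0, 0.001, -0.0, 0.0], [0.001, -0.305, 0.952, -0.144], [0.0, 0.0, 0.0, 1.0]]
```

View pics/w0.png

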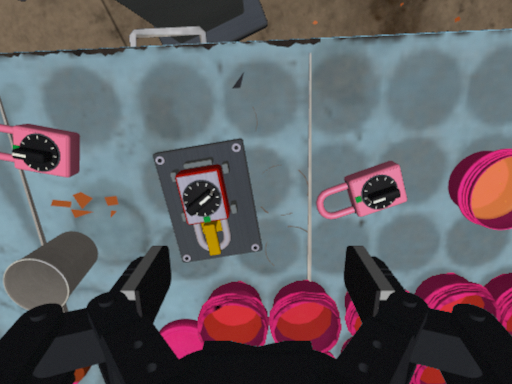

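The wrist view shows the red lock at (203,195) on its plate at (208,200), with the yellow hasp at (212,238). The arm was still moving when it was taken, so I'll settle over the lock with roughly the grasp yaw and then measure.

```bash
python3 -m creep '[[0,-0.02,0,0.11],[0,-0.005,0,0.11],[0,0,0,0.11],[0,0,0,0.11],[0,0,0,0.11],[0,0,0,0.11],[0,0,0,0.11],[0,0,0,0.11],[0,0,0,0],[0,0,0,0],[0,0,0,0]]'
cat > m.py <<'E'
from h import *
import sys
s=ctrl.state(); print({k:np.round(v,4).tolist() for k,v in s.items() if k in('qpos','qd','tool_pos','tcp_rot','opening','ft_force','time_s')})
Rm=q2R(s['tcp_rot']); print('yaw_y',np.arctan2(Rm[1,1],Rm[0,1]))
p=snap('wrist',sys.argv[1])
import pickle; pickle.dump({k:p[k] for k in('pixels','range_z','f','cx','cy','Twc')},open('last.pkl','wb'))
for t in ['padlock','dial_grip','shackle_grip','plate','hasp_nose']:
    L=ctrl.look_for(t,p)
    print(t,[(np.round(d['uv']).tolist(),round(d['score'],2),np.round(w(p,*d['uv']),3).tolist()) for d in L[:4]])
E
python3 m.py w1.png
```

```text
time_s: 3.23
tool_pos: [0.414, -0.0233, 0.2331]
tcp_rot: [0.011, 0.625, 0.781, 0.009]
ft_force: [-0.4, -0.7, 0.5]
opening: 0.0856
{'time_s': 3.2333, 'qpos': [-0.3343, 0.2299, 1.9476, 0.012, 0.9372, -0.5623], 'qd': [0.0055, -0.002, 0.0003, -0.0016, 0.0001, -0.0235], 'tool_pos': [0.414, -0.0233, 0.2331], 'tcp_rot': [0.0111, 0.6247, 0.7807, 0.0091], 'ft_force': [-0.3786, -0.7162, 0.4687], 'opening': 0.0856}
yaw_y 0.22110991162961502
padlock [([262.0, 196.0], 0.79, [0.43, -0.049, 0.065]), ([369.0, 43.0], 0.74, [0.505, 0.128, 0.032]), ([144.0, 254.0], 0.55, [0.302, -0.173, 0.026])]
dial_grip [([377.0, 34.0], 0.97, [0.505, 0.135, 0.046]), ([284.0, 182.0], 0.72, [0.455, -0.037, 0.035]), ([258.0, 196.0], 0.69, [0.425, -0.05, 0.066])]
shackle_grip [([340.0, 88.0], 0.91, [0.493, 0.08, 0.018]), ([302.0, 198.0], 0.78, [0.481, -0.052, 0.035])]
plate [([282.0, 181.0], 0.76, [0.452, -0.036, 0.036])]
hasp_nose [([284.0, 176.0], 0.64, [0.454, -0.031, 0.029]), ([303.0, 200.0], 0.6, [0.482, -0.053, 0.036])]
```

View pics/w1.png

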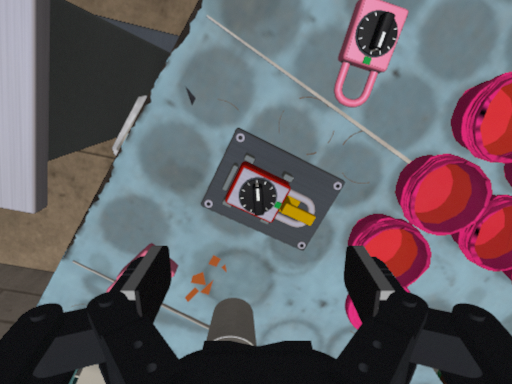

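The view shows the red lock with its dial at (258,197), the pointer pointing down the image at about (258,183) or the other end, and the hasp at (297,210). I'll enlarge it to see which end is white.

```bash
python3 - <<'E'
import pickle,cv2,numpy as np
from h import w
p=pickle.load(open('last.pkl','rb'))
a=p['pixels'][120:255,195:350,::-1]
cv2.imwrite('pics/c2.png',cv2.resize(a,None,fx=5,fy=4.4,interpolation=cv2.INTER_CUBIC) if 0 else cv2.resize(a,None,fx=4.4,fy=4.4,interpolation=cv2.INTER_CUBIC))
P=[w(p,*c,z=0.011) for c in [(240,137),(338,186),(301,245),(208,203)]]
print(np.round(P,4))
P=np.array(P)
print(np.arctan2(*(P[1]-P[0])[[1,0]]),np.arctan2(*(P[2]-P[3])[[1,0]]),P.mean(0), np.linalg.norm(P[1]-P[0]),np.linalg.norm(P[3]-P[0]))
E
```

```text
[[ 3.934e-01  5.000e-04  1.100e-02]
 [ 5.285e-01 -3.350e-02  1.100e-02]
 [ 5.043e-01 -1.250e-01  1.100e-02]
 [ 3.704e-01 -9.120e-02  1.100e-02]]
-0.24701340630397725 -0.24716509559277092 [ 0.44914181 -0.06232298  0.011     ] 0.13926994931043996 0.09460863569705723
```

View pics/c2.png

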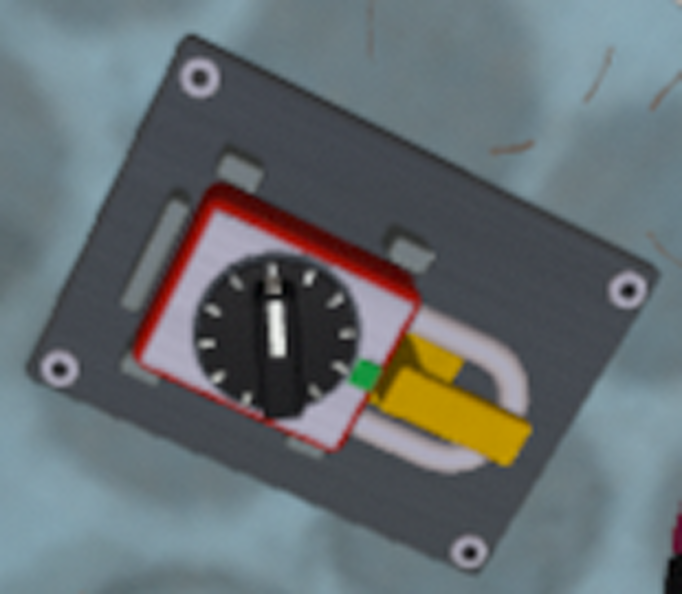

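```bash
python3 - <<'E'
import pickle,cv2,numpy as np
from h import w,proj
p=pickle.load(open('last.pkl','rb'))
f=lambda x,y:(195+(x+.5)/4.4-.5,120+(y+.5)/4.4-.5)
a=w(p,*f(278,355),z=.0655);b=w(p,*f(276,303),z=.0655)
print(a,b,np.arctan2(*(b-a)[[1,0]]))
# disc outline on z=.0485: centre
print('disc',w(p,*f(276,337),z=.0485))
c=np.array([.4273,-.0568]);e=np.array([np.cos(-.247),np.sin(-.247)])
# dial top by depth
rz=p['range_z'];pts=[]
for v in range(170,225):
    for u in range(235,285):
        X=w(p,u,v)
        if np.hypot(*(X[:2]-c))<.025 and X[2]>.056: pts.append(X)
pts=np.array(pts);print(len(pts),pts.mean(0),pts.max(0),pts.min(0))
r=cv2.minAreaRect((pts[:,:2]*1000).astype(np.float32));print(r, cv2.boxPoints(r))
q=pts[:,:2]-pts[:,:2].mean(0);U,S,V=np.linalg.svd(q,full_matrices=False);print(np.arctan2(V[0,1],V[0,0]))
E
```

```text
[ 0.42635443 -0.05504547  0.0655    ] [ 0.42286537 -0.04185169  0.0655    ] 1.8293253620959962
disc [ 0.42659511 -0.05621437  0.0485    ]
302 [ 0.42661153 -0.05436291  0.06594252] [ 0.43651283 -0.03873472  0.06862506] [ 0.41809308 -0.07320005  0.05614564]
((427.0064392089844, -55.749114990234375), (10.937074661254883, 33.54486083984375), 16.962779998779297) [[416.88245  -41.301823]
 [426.6692   -73.38731 ]
 [437.13043  -70.19641 ]
 [427.3437   -38.110924]]
-1.280637978892638
```

```bash
cat > d.py <<'E'
from h import *
import sys
t=np.array([float(x) for x in sys.argv[1:4]]); yaw=float(sys.argv[4])
s=ctrl.state(); Rm=q2R(s['tcp_rot'])
d=Rm.T@(t-s['tool_pos']); a=np.arctan2(Rm[1,1],Rm[0,1])
print('pos',np.round(s['tool_pos'],4),'tool delta',np.round(d,4),'turn',round((a-yaw+np.pi)%(2*np.pi)-np.pi,4),'yaw',round(a,4),'zaxis',np.round(Rm[:,2],3),'F',np.round(s['ft_force'],1),'M',np.round(s['wrist_torque'],2),'op',round(s['opening'],4),'t',s['time_s'],'q6',round(s['qpos'][5],3))
E
python3 d.py 0.427 -0.056 0.15 0.276
```

```text
pos [ 0.4139 -0.0234  0.2329] tool delta [-0.0342  0.0034  0.0833] turn -0.0568 yaw 0.2192 zaxis [ 0.028  0.    -1.   ] F [-0.2  0.5 -0.7] M [-0.02  0.05  0.01] op 0.0853 t 3.5333 q6 -0.561
```

```bash
python3 -m creep '[[-0.008,0.001,0.02,-0.015],[-0.008,0.001,0.02,-0.015],[-0.008,0.001,0.02,-0.015],[-0.008,0.001,0.02,-0.015],[0,0,0,0],[0,0,0,0],[0,0,0,0]]' 40; python3 d.py 0.427 -0.056 0.0525 0.276
```

```text
time_s: 4.12
tool_pos: [0.4309, -0.0549, 0.1525]
tcp_rot: [0.014, 0.6, 0.8, 0.01]
ft_force: [-0.3, 0.4, -0.2]
opening: 0.0342
pos [ 0.4309 -0.0549  0.1525] tool delta [ 0.0011 -0.0072  0.0999] turn 0.0083 yaw 0.2843 zaxis [ 0.034 -0.001 -0.999] F [-0.3  0.4 -0.2] M [ 0.03  0.01 -0.03] op 0.0342 t 4.1167 q6 -0.692
```

```bash
python3 -m creep '[[0,-0.002,0.015,0.002],[0,-0.002,0.015,0.002],[0,-0.002,0.015,0.002],[0,-0.001,0.015,0.002],[0,0,0.012,0],[0,0,0,0],[0,0,0,0]]'; python3 d.py 0.427 -0.056 0.0525 0.276
```

```text
time_s: 4.7
tool_pos: [0.4322, -0.0568, 0.0866]
tcp_rot: [0.023, 0.602, 0.798, 0.012]
ft_force: [0.2, -0.5, -0.3]
opening: 0.0339
pos [ 0.4322 -0.0568  0.0866] tool delta [ 0.0029 -0.0064  0.0338] turn 0.0026 yaw 0.2786 zaxis [ 0.051 -0.008 -0.999] F [ 0.2 -0.5 -0.3] M [0.04 0.   0.01] op 0.0339 t 4.7 q6 -0.699
```

```bash
python3 -m creep '[[0.001,-0.004,0,0],[0.001,-0.004,0,0],[0.001,-0.001,0,0],[0,0,0,0],[0,0,0,0]]'; python3 d.py 0.427 -0.056 0.0525 0.276
```

```text
time_s: 5.12
tool_pos: [0.4236, -0.0564, 0.0903]
tcp_rot: [0.026, 0.602, 0.798, 0.013]
ft_force: [-1.0, -0.4, 0.9]
opening: 0.0342
pos [ 0.4236 -0.0564  0.0903] tool delta [0.0005 0.0014 0.0379] turn 0.0039 yaw 0.2799 zaxis [ 0.058 -0.01  -0.998] F [-1.  -0.4  0.9] M [-0.01  0.03 -0.03] op 0.0342 t 5.1167 q6 -0.71
```

```bash
python3 -m creep '[[0,0,0,0],[0,0,0,0],[0,0,0,0],[0,0,0,0],[0,0,0,0],[0,0,0,0]]'; python3 d.py 0.427 -0.056 0.0525 0.276;  python3 -m creep '[[0,0,-0.02,0],[0,0,-0.02,0],[0,0,-0.02,0],[0,0,0,0],[0,0,0,0]]'; python3 d.py 0.427 -0.056 0.0525 0.276
```

```text
time_s: 5.62
tool_pos: [0.4243, -0.0568, 0.0909]
tcp_rot: [0.027, 0.602, 0.798, 0.014]
ft_force: [-0.0, -0.1, 0.4]
opening: 0.0345
pos [ 0.4243 -0.0568  0.0909] tool delta [0.001  0.0007 0.0385] turn 0.0038 yaw 0.2798 zaxis [ 0.06  -0.011 -0.998] F [-0.  -0.1  0.4] M [0.05 0.03 0.02] op 0.0345 t 5.6167 q6 -0.71
time_s: 6.03
tool_pos: [0.4198, -0.0559, 0.1514]
tcp_rot: [0.025, 0.602, 0.798, 0.013]
ft_force: [0.1, 0.7, 0.5]
opening: 0.0339
pos [ 0.4198 -0.0559  0.1514] tool delta [0.0003 0.0019 0.0992] turn 0.0033 yaw 0.2793 zaxis [ 0.056 -0.009 -0.998] F [0.1 0.7 0.5] M [-0.04  0.01 -0.04] op 0.0339 t 6.0333 q6 -0.703
```

```bash
python3 -m creep '[[0,0.02,0,0],[0,0.02,0,0],[0,0.02,0,0],[0,0,0,0],[0,0,0,0]]'; python3 d.py 0.427 -0.056 0.0525 0.276;  python3 -m creep '[[0,-0.005,0,0],[0,-0.005,0,0],[0,-0.005,0,0],[0,-0.005,0,0],[0,-0.005,0,0],[0,-0.005,0,0],[0,-0.005,0,0],[0,-0.005,0,0],[0,-0.005,0,0],[0,-0.005,0,0],[0,0,0,0]]'; python3 d.py 0.427 -0.056 0.0525 0.276
```

```text
time_s: 6.45
tool_pos: [0.4764, -0.0379, 0.1507]
tcp_rot: [0.021, 0.602, 0.798, 0.012]
ft_force: [-0.4, -0.1, -0.3]
opening: 0.034
pos [ 0.4764 -0.0379  0.1507] tool delta [-0.002  -0.0568  0.0959] turn 0.0017 yaw 0.2777 zaxis [ 0.049 -0.007 -0.999] F [-0.4 -0.1 -0.3] M [ 0.03  0.   -0.02] op 0.034 t 6.45 q6 -0.606
time_s: 7.37
tool_pos: [0.4158, -0.0524, 0.1462]
tcp_rot: [0.016, 0.603, 0.797, 0.01]
ft_force: [-0.3, 0.8, -0.0]
opening: 0.0343
pos [ 0.4158 -0.0524  0.1462] tool delta [-0.0051  0.0064  0.0941] turn -0.0009 yaw 0.2751 zaxis [ 0.038 -0.004 -0.999] F [-0.3  0.8 -0. ] M [-0.03  0.01  0.01] op 0.0343 t 7.3667 q6 -0.691
```

```bash
python3 -m creep '[[-0.002,0.02,0,0],[-0.002,0.02,0,0],[0,0.02,0,0],[0,0.02,0,0],[0,0,0,0],[0,0,0,0],[0,-0.005,0,0],[0,-0.005,0,0],[0,-0.005,0,0],[0,-0.005,0,0],[0,-0.005,0,0],[0,-0.005,0,0],[0,-0.005,0,0],[0,-0.005,0,0],[0,-0.005,0,0],[0,-0.005,0,0],[0,-0.005,0,0],[0,-0.002,0,0],[0,0,0,0],[0,0,0,0]]'; python3 d.py 0.427 -0.056 0.0525 0.276
```

```text
time_s: 9.03
tool_pos: [0.4283, -0.0509, 0.1466]
tcp_rot: [0.013, 0.605, 0.796, 0.009]
ft_force: [-0.1, -0.1, 0.2]
opening: 0.0343
pos [ 0.4283 -0.0509  0.1466] tool delta [-0.0036 -0.0053  0.094 ] turn -0.0059 yaw 0.2701 zaxis [ 0.031 -0.002 -1.   ] F [-0.1 -0.1  0.2] M [0.04 0.02 0.02] op 0.0343 t 9.0333 q6 -0.668
```

```bash
python3 -m creep '[[-0.001,-0.001,0.02,-0.002],[-0.001,-0.001,0.02,-0.002],[-0.001,-0.001,0.02,-0.002],[-0.001,0,0.02,0],[0,0,0,0],[0,0,0,0]]'; python3 d.py 0.427 -0.056 0.0525 0.276
```

```text
time_s: 9.53
tool_pos: [0.4345, -0.0575, 0.0653]
tcp_rot: [0.018, 0.602, 0.798, 0.01]
ft_force: [0.6, 0.3, -0.9]
opening: 0.0342
pos [ 0.4345 -0.0575  0.0653] tool delta [ 0.0037 -0.0072  0.0125] turn 0.0017 yaw 0.2777 zaxis [ 0.041 -0.005 -0.999] F [ 0.6  0.3 -0.9] M [ 0.01 -0.   -0.02] op 0.0342 t 9.5333 q6 -0.695
```

```bash
python3 -m creep '[[0.002,-0.003,0,0],[0.001,-0.003,0,0],[0,0,0.004,0],[0,0,0.004,0],[0,0,0,0],[0,0,0,0]]'; python3 d.py 0.427 -0.056 0.0525 0.276
```

```text
time_s: 10.03
tool_pos: [0.4298, -0.0566, 0.0601]
tcp_rot: [0.021, 0.602, 0.798, 0.011]
ft_force: [-0.0, 0.2, 0.4]
opening: 0.0342
pos [ 0.4298 -0.0566  0.0601] tool delta [ 0.0015 -0.0029  0.0075] turn 0.0028 yaw 0.2788 zaxis [ 0.048 -0.008 -0.999] F [-0.   0.2  0.4] M [-0.07 -0.02  0.  ] op 0.0342 t 10.0333 q6 -0.701
```

```bash
python3 -m creep '[[0,-0.002,0.004,0],[0,-0.002,0.004,0],[0,0,0.002,0],[0,0,0,0],[0,0,0,0]]'; python3 d.py 0.427 -0.056 0.0525 0.276; python3 m.py w2.png
```

```text
time_s: 10.45
tool_pos: [0.4265, -0.0581, 0.0493]
tcp_rot: [0.022, 0.602, 0.798, 0.011]
ft_force: [0.2, -0.4, 0.3]
opening: 0.0342
pos [ 0.4265 -0.0581  0.0493] tool delta [ 0.0018  0.0012 -0.0032] turn 0.0028 yaw 0.2788 zaxis [ 0.049 -0.008 -0.999] F [ 0.2 -0.4  0.3] M [-0.01 -0.04  0.  ] op 0.0342 t 10.45 q6 -0.711
{'time_s': 10.45, 'qpos': [-0.4042, 0.6284, 2.0944, 0.0312, 0.3709, -0.7113], 'qd': [-0.0021, 0.0105, 0.0014, 0.0001, -0.0075, -0.0021], 'tool_pos': [0.4265, -0.0581, 0.0493], 'tcp_rot': [0.0219, 0.602, 0.7981, 0.0112], 'ft_force': [0.179, -0.4002, 0.329], 'opening': 0.0342}
yaw_y 0.27875942473309423
padlock [([260.0, 230.0], 0.82, [0.422, -0.04, 0.064]), ([29.0, 336.0], 0.82, [0.302, -0.172, 0.027]), ([459.0, 46.0], 0.69, [0.504, 0.071, 0.017])]
dial_grip [([259.0, 245.0], 0.89, [0.423, -0.046, 0.067])]
shackle_grip [([455.0, 43.0], 0.81, [0.501, 0.072, 0.018]), ([354.0, 249.0], 0.64, [0.485, -0.051, 0.036])]
plate [([284.0, 193.0], 0.7, [0.436, -0.031, 0.025])]
hasp_nose [([285.0, 189.0], 0.98, [0.439, -0.033, 0.011])]
```

View pics/w2.png

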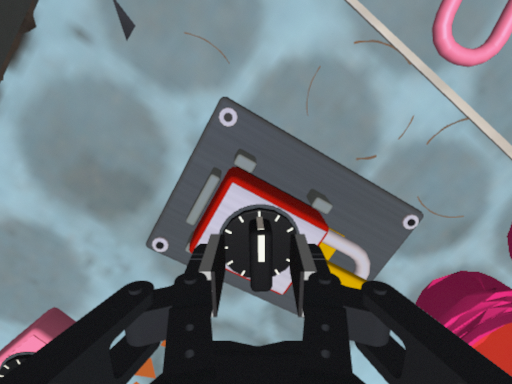

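The bar (261,250) sits centred between the fingers and parallel to them. I'll raise about 3 mm and close.

```bash
python3 -m creep '[[0.001,0,-0.003,0],[0,0,0,0],[0,0,0,0]]'; python3 d.py 0.427 -0.056 0.0525 0.276;  python3 -m creep '[[0,0,0,0],[0,0,0,0],[0,0,0,0],[0,0,0,0],[0,0,0,0],[0,0,0,0]]' 0; python3 d.py 0.427 -0.056 0.0525 0.276
```

```text
time_s: 11.0
tool_pos: [0.4265, -0.0571, 0.0531]
tcp_rot: [0.023, 0.602, 0.798, 0.011]
ft_force: [0.3, 0.2, 0.1]
opening: 0.0343
pos [ 0.4265 -0.0571  0.0531] tool delta [0.0009 0.0007 0.0006] turn 0.0031 yaw 0.2791 zaxis [ 0.05  -0.009 -0.999] F [0.3 0.2 0.1] M [0.01 0.06 0.02] op 0.0343 t 11.0 q6 -0.708
time_s: 11.5
tool_pos: [0.4268, -0.0571, 0.0537]
tcp_rot: [0.023, 0.602, 0.798, 0.012]
ft_force: [-0.4, 0.1, 0.6]
opening: 0.0092
pos [ 0.4268 -0.0571  0.0537] tool delta [0.001  0.0004 0.0012] turn 0.0034 yaw 0.2794 zaxis [ 0.051 -0.01  -0.999] F [-0.4  0.1  0.6] M [ 0.01  0.12 -0.02] op 0.0092 t 11.5 q6 -0.708
```

```bash
python3 -m creep '[[0,0,0,0.07],[0,0,0,0.07],[0,0,0,0.07],[0,0,0,0.07],[0,0,0,0.07],[0,0,0,0.07],[0,0,0,0]]'; python3 d.py 0.427 -0.056 0.0535 -1.818
```

```text
time_s: 12.08
tool_pos: [0.4266, -0.0574, 0.054]
tcp_rot: [0.02, 0.761, 0.649, 0.016]
ft_force: [0.3, 3.1, 3.5]
opening: 0.0091
pos [ 0.4266 -0.0574  0.054 ] tool delta [0.0014 0.0002 0.0005] turn 1.6599 yaw -0.1581 zaxis [ 0.05  -0.01  -0.999] F [0.3 3.1 3.5] M [0.4  0.21 0.  ] op 0.0091 t 12.0833 q6 -0.269
```

```bash
python3 -m creep '[[0,0,0,0.08],[0,0,0,0.08],[0,0,0,0.08],[0,0,0,0.08],[0,0,0,0.08],[0,0,0,0.08],[0,0,0,0.08],[0,0,0,0.08],[0,0,0,0.08],[0,0,0,0.08],[0,0,0,0]]'; python3 d.py 0.427 -0.056 0.0535 -1.818
```

```text
time_s: 13.0
tool_pos: [0.4263, -0.0579, 0.0545]
tcp_rot: [0.013, 0.955, 0.296, 0.022]
ft_force: [-0.2, 0.5, 3.2]
opening: 0.0091
pos [ 0.4263 -0.0579  0.0545] tool delta [ 0.0016 -0.0012  0.001 ] turn 0.8478 yaw -0.9702 zaxis [ 0.05  -0.012 -0.999] F [-0.2  0.5  3.2] M [-0.04  0.25  0.04] op 0.0091 t 13.0 q6 0.546
```

```bash
python3 -m creep '[[0,0,0,0.08],[0,0,0,0.08],[0,0,0,0.08],[0,0,0,0.08],[0,0,0,0.08],[0,0,0,0.08],[0,0,0,0.08],[0,0,0,0.08],[0,0,0,0.08],[0,0,0,0.08],[0,0,0,0],[0,0,0,0]]'; python3 d.py 0.427 -0.056 0.0535 -1.818;python3 m.py w3.png
```

```text
time_s: 14.0
tool_pos: [0.4261, -0.0574, 0.0543]
tcp_rot: [0.003, 0.995, -0.096, 0.024]
ft_force: [1.4, 0.3, 2.8]
opening: 0.0093
pos [ 0.4261 -0.0574  0.0543] tool delta [ 0.0006 -0.0015  0.0008] turn 0.0555 yaw -1.7625 zaxis [ 0.046 -0.01  -0.999] F [1.4 0.3 2.8] M [-0.09  0.51 -0.15] op 0.0093 t 14.0 q6 1.34
{'time_s': 14.0, 'qpos': [-0.4012, 0.6162, 2.092, 0.023, 0.3867, 1.3401], 'qd': [0.0005, 0.0009, -0.0023, 0.0013, 0.0043, -0.0138], 'tool_pos': [0.4261, -0.0574, 0.0543], 'tcp_rot': [0.0029, 0.9951, -0.0956, 0.0236], 'ft_force': [1.3738, 0.3036, 2.7873], 'opening': 0.0093}
yaw_y -1.7624647203323554
padlock [([258.0, 201.0], 0.72, [0.449, -0.062, 0.048]), ([26.0, 141.0], 0.71, [0.504, 0.07, 0.018]), ([479.0, 327.0], 0.71, [0.327, -0.191, 0.029])]
dial_grip [([498.0, 347.0], 0.81, [0.319, -0.196, 0.039]), ([261.0, 234.0], 0.66, [0.439, -0.061, 0.068])]
shackle_grip [([291.0, 137.0], 0.81, [0.478, -0.086, 0.037]), ([27.0, 142.0], 0.6, [0.503, 0.07, 0.018])]
plate [([258.0, 139.0], 0.68, [0.481, -0.068, 0.047])]
hasp_nose [([256.0, 134.0], 0.84, [0.484, -0.067, 0.047])]
```

View pics/w3.png

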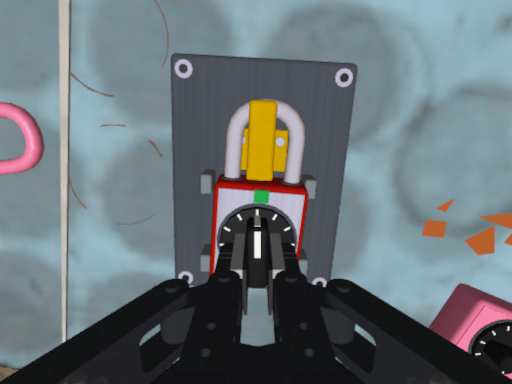

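The pointer (257,243) is nearly lined up with the green mark (262,197). A last 0.06 rad should do it.

```bash
python3 -m creep '[[0,0,0,0.04],[0,0,0,0.02],[0,0,0,0],[0,0,0,0]]'; python3 d.py 0.427 -0.056 0.0535 -1.818;python3 m.py w4.png; python3 -c "
import cv2
a=cv2.imread('pics/w4.png')
cv2.imwrite('pics/c4.png',cv2.resize(a[40:300,160:360],None,fx=2.3,fy=2.3,interpolation=cv2.INTER_CUBIC))"
```

```text
time_s: 14.63
tool_pos: [0.4261, -0.0574, 0.0543]
tcp_rot: [0.002, 0.992, -0.126, 0.024]
ft_force: [2.0, -0.1, 2.0]
opening: 0.0091
pos [ 0.4261 -0.0574  0.0543] tool delta [ 0.0005 -0.0016  0.0008] turn -0.0055 yaw -1.8235 zaxis [ 0.047 -0.01  -0.999] F [ 2.  -0.1  2. ] M [ 0.05  0.43 -0.08] op 0.0091 t 14.6333 q6 1.402
{'time_s': 14.6333, 'qpos': [-0.401, 0.6162, 2.092, 0.0225, 0.3866, 1.4018], 'qd': [0.0004, -0.0019, -0.0008, -0.0004, 0.0005, -0.0042], 'tool_pos': [0.4261, -0.0574, 0.0543], 'tcp_rot': [0.0023, 0.9917, -0.126, 0.0237], 'ft_force': [2.0186, -0.1144, 1.9879], 'opening': 0.0091}
yaw_y -1.8234803173557954
padlock [([258.0, 200.0], 0.87, [0.449, -0.063, 0.048]), ([479.0, 320.0], 0.69, [0.324, -0.185, 0.027]), ([22.0, 156.0], 0.65, [0.505, 0.086, 0.0])]
dial_grip [([498.0, 337.0], 0.81, [0.316, -0.192, 0.036]), ([258.0, 235.0], 0.66, [0.439, -0.06, 0.069])]
shackle_grip [([24.0, 155.0], 0.93, [0.505, 0.084, 0.001]), ([284.0, 136.0], 0.56, [0.478, -0.085, 0.036]), ([256.0, 138.0], 0.4, [0.481, -0.071, 0.047])]
plate [([254.0, 138.0], 0.66, [0.482, -0.069, 0.047])]
hasp_nose [([254.0, 134.0], 0.76, [0.483, -0.07, 0.047])]
```

View pics/c4.png

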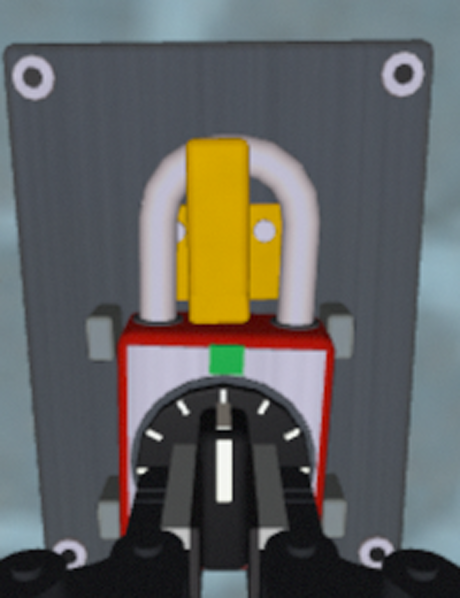

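The pointer lines up with the green mark. I'll release, rise and re-check the dial.

```bash
python3 -m creep '[[0,0,0,0],[0,0,0,0],[0,0,0,0],[0,0,-0.02,0],[0,0,-0.02,0],[0,0,0,0],[0,0,0,0]]' 76; python3 d.py 0.4726 -0.068 0.09 -1.818;python3 m.py w5.png
```

```text
time_s: 15.52
tool_pos: [0.4234, -0.057, 0.094]
tcp_rot: [0.002, 0.992, -0.126, 0.023]
ft_force: [0.6, -1.0, -0.6]
opening: 0.0648
pos [ 0.4234 -0.057   0.094 ] tool delta [ 0.0501 -0.0016  0.0063] turn -0.0054 yaw -1.8234 zaxis [ 0.045 -0.01  -0.999] F [ 0.6 -1.  -0.6] M [-0.05  0.05 -0.03] op 0.0648 t 15.5167 q6 1.406
{'time_s': 15.5167, 'qpos': [-0.4025, 0.5206, 2.0744, 0.0172, 0.5016, 1.406], 'qd': [0.002, -0.032, -0.0055, 0.0022, 0.0074, -0.0002], 'tool_pos': [0.4234, -0.057, 0.094], 'tcp_rot': [0.0021, 0.9918, -0.126, 0.0227], 'ft_force': [0.5824, -0.9634, -0.5967], 'opening': 0.0648}
yaw_y -1.8234203610425266
padlock [([25.0, 150.0], 0.62, [0.507, 0.108, 0.008]), ([257.0, 196.0], 0.61, [0.442, -0.061, 0.065]), ([468.0, 286.0], 0.56, [0.32, -0.202, 0.032])]
dial_grip [([259.0, 214.0], 0.92, [0.432, -0.06, 0.067]), ([480.0, 300.0], 0.56, [0.316, -0.202, 0.044])]
shackle_grip [([278.0, 129.0], 0.78, [0.476, -0.084, 0.036]), ([52.0, 129.0], 0.78, [0.517, 0.086, 0.001]), ([510.0, 323.0], 0.5, [0.264, -0.242, 0.019])]
plate [([254.0, 137.0], 0.74, [0.476, -0.068, 0.047])]
hasp_nose [([254.0, 130.0], 0.64, [0.48, -0.069, 0.047])]
```

View pics/w5.png

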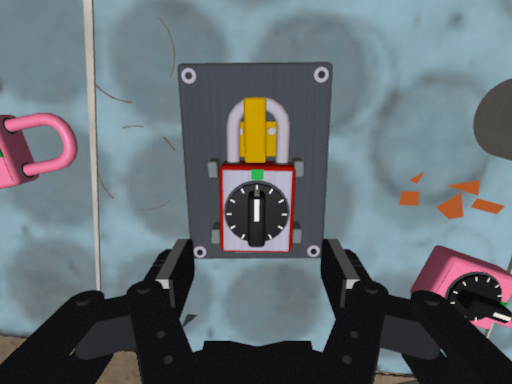

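The pointer (257,208) is upright at the green mark (257,174), and the lock is undisturbed. Next is the shackle.

```bash
python3 -m creep '[[0.016,0,0,0],[0.016,0,0,0],[0.016,0,0,0],[0,0,0,-0.005],[0,0,0,0],[0,0,0,0]]'; python3 d.py 0.474 -0.068 0.015 -1.818
```

```text
time_s: 16.32
tool_pos: [0.4666, -0.0675, 0.0914]
tcp_rot: [0.0, 0.992, -0.123, 0.016]
ft_force: [0.9, -0.3, 0.3]
opening: 0.065
pos [ 0.4666 -0.0675  0.0914] tool delta [ 0.0048 -0.0011  0.0766] turn -0.0001 yaw -1.8181 zaxis [ 0.032 -0.005 -0.999] F [ 0.9 -0.3  0.3] M [ 0.02 -0.04  0.01] op 0.065 t 16.3167 q6 1.421
```

```bash
python3 -m creep '[[0,0,0.018,0],[0,0,0.018,0],[0,0,0,0],[0,0,0,0]]'; python3 d.py 0.474 -0.068 0.016 -1.818
```

```text
time_s: 16.65
tool_pos: [0.4633, -0.066, 0.0544]
tcp_rot: [-0.0, 0.992, -0.123, 0.014]
ft_force: [-0.4, 0.7, -0.1]
opening: 0.065
pos [ 0.4633 -0.066   0.0544] tool delta [ 0.0098 -0.0005  0.0387] turn 0.0001 yaw -1.8179 zaxis [ 0.027 -0.003 -1.   ] F [-0.4  0.7 -0.1] M [ 0.01  0.03 -0.06] op 0.065 t 16.65 q6 1.418
```

```bash
python3 -m creep '[[0.005,0,0,0],[0.004,0,0,0],[0,0,0.015,0],[0,0,0,0],[0,0,0,0]]'; python3 d.py 0.474 -0.068 0.016 -1.818
```

```text
time_s: 17.07
tool_pos: [0.4737, -0.0685, 0.0425]
tcp_rot: [0.0, 0.992, -0.123, 0.015]
ft_force: [-0.4, -0.6, -0.1]
opening: 0.0649
pos [ 0.4737 -0.0685  0.0425] tool delta [-0.0007 -0.0005  0.0265] turn 0.0004 yaw -1.8176 zaxis [ 0.03  -0.004 -1.   ] F [-0.4 -0.6 -0.1] M [-0.04 -0.   -0.  ] op 0.0649 t 17.0667 q6 1.421
```

```bash
python3 -m creep '[[0,0,0.01,0],[0,0,0.01,0],[0,0,0.004,0],[0,0,0,0],[0,0,0,0]]'; python3 d.py 0.474 -0.068 0.016 -1.818; python3 m.py w6.png
```

```text
time_s: 17.48
tool_pos: [0.476, -0.0692, 0.0182]
tcp_rot: [0.001, 0.992, -0.123, 0.017]
ft_force: [1.1, 0.3, -0.1]
opening: 0.065
pos [ 0.476  -0.0692  0.0182] tool delta [-0.0023 -0.0006  0.0021] turn 0.0005 yaw -1.8175 zaxis [ 0.033 -0.005 -0.999] F [ 1.1  0.3 -0.1] M [ 0.01  0.01 -0.01] op 0.065 t 17.4833 q6 1.419
{'time_s': 17.4833, 'qpos': [-0.3819, 0.7192, 1.9657, 0.0182, 0.4237, 1.4192], 'qd': [0.0006, 0.0154, 0.0026, 0.0003, -0.0034, -0.0002], 'tool_pos': [0.476, -0.0692, 0.0182], 'tcp_rot': [0.0006, 0.9923, -0.1231, 0.0169], 'ft_force': [1.0854, 0.262, -0.0805], 'opening': 0.065}
yaw_y -1.817539241592483
padlock [([263.0, 310.0], 0.87, [0.455, -0.067, 0.043]), ([3.0, 260.0], 0.86, [0.502, 0.066, 0.019]), ([256.0, 206.0], 0.74, [0.496, -0.073, 0.011])]
dial_grip [([257.0, 338.0], 0.86, [0.446, -0.061, 0.049])]
shackle_grip [([288.0, 250.0], 0.95, [0.478, -0.085, 0.034]), ([4.0, 258.0], 0.86, [0.503, 0.065, 0.018])]
plate [([259.0, 212.0], 0.8, [0.5, -0.075, 0.033])]
hasp_nose [([256.0, 207.0], 0.74, [0.496, -0.073, 0.011]), ([262.0, 310.0], 0.46, [0.456, -0.066, 0.043])]
```

View pics/w6.png

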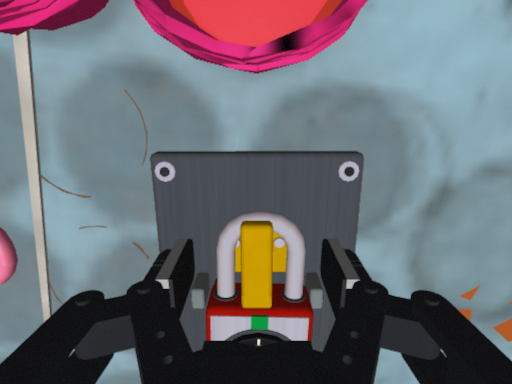

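The fingers straddle the legs (227–295, ~265) symmetrically. I'll close on the shackle.

```bash
python3 -m creep '[[-0.002,0,0.003,0],[0,0,0,0],[0,0,0,0]]'; python3 d.py 0.474 -0.068 0.016 -1.818;python3 -m creep '[[0,0,0,0],[0,0,0,0],[0,0,0,0],[0,0,0,0],[0,0,0,0]]' 0; python3 d.py 0.474 -0.068 0.016 -1.818
```

```text
time_s: 18.03
tool_pos: [0.4747, -0.0689, 0.016]
tcp_rot: [0.001, 0.992, -0.123, 0.018]
ft_force: [-0.0, -0.7, 0.9]
opening: 0.0648
pos [ 0.4747 -0.0689  0.016 ] tool delta [-0.0009 -0.0007 -0.0001] turn 0.0006 yaw -1.8174 zaxis [ 0.036 -0.006 -0.999] F [-0.  -0.7  0.9] M [-0.02  0.02  0.05] op 0.0648 t 18.0333 q6 1.418
time_s: 18.45
tool_pos: [0.4746, -0.069, 0.0165]
tcp_rot: [0.001, 0.992, -0.123, 0.018]
ft_force: [0.4, 0.2, -1.3]
opening: 0.0409
pos [ 0.4746 -0.069   0.0165] tool delta [-0.0009 -0.0008  0.0005] turn 0.0008 yaw -1.8172 zaxis [ 0.036 -0.007 -0.999] F [ 0.4  0.2 -1.3] M [-0.04  0.03  0.  ] op 0.0409 t 18.45 q6 1.418
```

Gripped at 41 mm reported, close to the 43 mm of the legs (the bar read 2 mm low too). Next is the pull along +x.

```bash
python3 -m creep '[[0.003,0,0,0],[0.003,0,0,0],[0.003,0,0,0],[0.003,0,0,0],[0,0,0,0]]'; python3 d.py 0.474 -0.068 0.016 -1.818
```

```text
time_s: 18.87
tool_pos: [0.4815, -0.0702, 0.016]
tcp_rot: [-0.0, 0.992, -0.122, 0.012]
ft_force: [-1.2, -0.4, 2.9]
opening: 0.0409
pos [ 0.4815 -0.0702  0.016 ] tool delta [-0.0078 -0.0003 -0.0002] turn 0.0018 yaw -1.8162 zaxis [ 0.024 -0.002 -1.   ] F [-1.2 -0.4  2.9] M [-0.01  0.21 -0.04] op 0.0409 t 18.8667 q6 1.423
```

```bash
python3 -m creep '[[0.004,0,0,0],[0.004,0,0,0],[0.004,0,0,0],[0.003,0,0,0],[0,0,0,0]]'; python3 d.py 0.474 -0.068 0.016 -1.818; python3 m.py w7.png
```

```text
time_s: 19.28
tool_pos: [0.4922, -0.0728, 0.0156]
tcp_rot: [-0.001, 0.993, -0.121, 0.006]
ft_force: [-1.6, -0.9, 2.6]
opening: 0.0408
pos [ 0.4922 -0.0728  0.0156] tool delta [-0.0188 -0.0002 -0.0006] turn 0.004 yaw -1.814 zaxis [ 0.012  0.001 -1.   ] F [-1.6 -0.9  2.6] M [-0.11  0.24  0.07] op 0.0408 t 19.2833 q6 1.429
{'time_s': 19.2833, 'qpos': [-0.3751, 0.7342, 1.9074, 0.0116, 0.4897, 1.4288], 'qd': [-0.0003, -0.0011, -0.0029, -0.0047, 0.008, -0.0012], 'tool_pos': [0.4922, -0.0728, 0.0156], 'tcp_rot': [-0.0013, 0.9926, -0.1213, 0.0057], 'ft_force': [-1.6086, -0.9322, 2.5979], 'opening': 0.0408}
yaw_y -1.8140037504130582
padlock [([7.0, 285.0], 0.91, [0.504, 0.065, 0.019]), ([232.0, 284.0], 0.57, [0.484, -0.058, 0.033])]
dial_grip []
shackle_grip [([232.0, 254.0], 0.92, [0.489, -0.057, 0.011]), ([6.0, 285.0], 0.73, [0.504, 0.067, 0.018])]
plate [([260.0, 231.0], 0.97, [0.499, -0.076, 0.011])]
hasp_nose [([257.0, 225.0], 0.69, [0.513, -0.078, 0.036])]
```

View pics/w7.png

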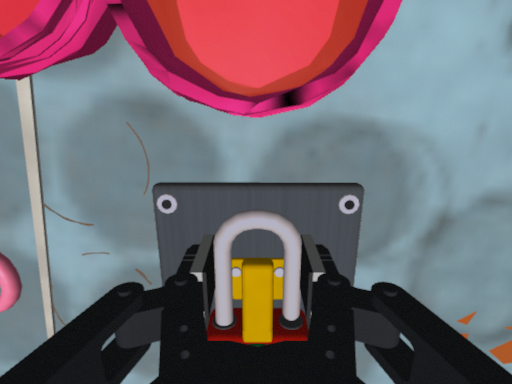

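The shackle's arch (258,213) now clears the nose tip (257,262) by some distance. I'll nudge further to find the end stop.

```bash
python3 -m creep '[[0.002,0,0,0],[0.002,0,0,0],[0,0,0,0]]'; python3 d.py 0.474 -0.068 0.016 -1.818; python3 m.py w8.png
```

```text
time_s: 19.83
tool_pos: [0.4921, -0.0727, 0.0154]
tcp_rot: [-0.002, 0.993, -0.121, 0.001]
ft_force: [-1.8, -0.3, 2.7]
opening: 0.0407
pos [ 0.4921 -0.0727  0.0154] tool delta [-0.0187 -0.0002 -0.0007] turn 0.0053 yaw -1.8127 zaxis [ 0.003  0.004 -1.   ] F [-1.8 -0.3  2.7] M [-0.18  0.27  0.03] op 0.0407 t 19.8333 q6 1.43
{'time_s': 19.8333, 'qpos': [-0.3745, 0.7357, 1.9016, 0.0096, 0.5025, 1.4298], 'qd': [-0.0031, -0.0012, 0.0017, -0.0019, -0.0035, -0.0013], 'tool_pos': [0.4921, -0.0727, 0.0154], 'tcp_rot': [-0.002, 0.9927, -0.1207, 0.0015], 'ft_force': [-1.7814, -0.2848, 2.7345], 'opening': 0.0407}
yaw_y -1.8127380419576022
padlock [([232.0, 285.0], 0.92, [0.484, -0.058, 0.033]), ([6.0, 287.0], 0.77, [0.503, 0.067, 0.018])]
dial_grip []
shackle_grip [([231.0, 251.0], 0.8, [0.501, -0.061, 0.031]), ([4.0, 284.0], 0.63, [0.504, 0.068, 0.018])]
plate [([257.0, 231.0], 0.98, [0.499, -0.074, 0.011])]
hasp_nose [([258.0, 226.0], 0.61, [0.513, -0.078, 0.036])]
```

View pics/w8.png

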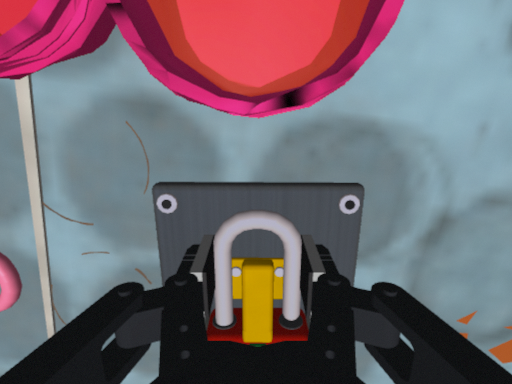

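It's at the end stop. I'll release, rise and measure the arch.

```bash
python3 -m creep '[[0,0,0,0],[0,0,0,0],[0,0,0,0],[0,0,-0.02,0],[0,0,-0.02,0],[0,0,-0.02,0],[0,0,-0.02,0],[0,0,0,0],[0,0,0,0],[0,0,0,0]]' 85; python3 d.py 0.428 -0.057 0.09 -1.818;python3 m.py w9.png
```

```text
time_s: 20.97
tool_pos: [0.5059, -0.0763, 0.0993]
tcp_rot: [-0.0, 0.992, -0.123, 0.017]
ft_force: [0.2, -0.2, -0.0]
opening: 0.0725
pos [ 0.5059 -0.0763  0.0993] tool delta [-0.0805  0.0004  0.0066] turn 0.0003 yaw -1.8177 zaxis [ 0.034 -0.004 -0.999] F [ 0.2 -0.2 -0. ] M [ 0.    0.09 -0.03] op 0.0725 t 20.9667 q6 1.434
{'time_s': 20.9667, 'qpos': [-0.3734, 0.5762, 1.8555, 0.0135, 0.6771, 1.434], 'qd': [0.0015, 0.0043, -0.0021, 0.0025, -0.0139, 0.0], 'tool_pos': [0.5059, -0.0763, 0.0993], 'tcp_rot': [-0.0, 0.9922, -0.1232, 0.0169], 'ft_force': [0.1752, -0.2029, -0.0244], 'opening': 0.0725}
yaw_y -1.8177173290236701
padlock [([409.0, 373.0], 0.75, [0.31, -0.171, 0.023]), ([258.0, 287.0], 0.72, [0.447, -0.062, 0.046]), ([35.0, 250.0], 0.58, [0.511, 0.108, 0.025])]
dial_grip [([258.0, 313.0], 0.57, [0.441, -0.06, 0.067]), ([6.0, 264.0], 0.57, [0.51, 0.122, 0.04])]
shackle_grip [([76.0, 233.0], 0.84, [0.51, 0.089, 0.0])]
plate [([261.0, 241.0], 0.84, [0.484, -0.073, 0.047])]
hasp_nose [([258.0, 232.0], 0.62, [0.491, -0.073, 0.047])]
```

View pics/w9.png

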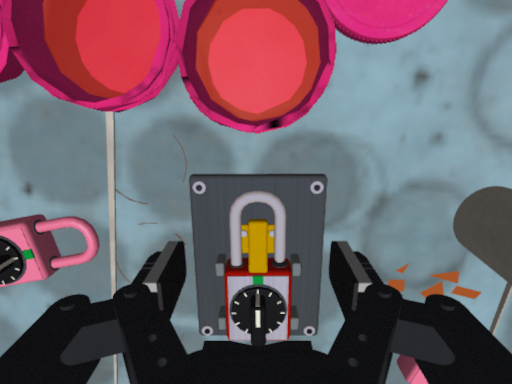

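```bash
python3 - <<'E'
import pickle,numpy as np
from h import w
p=pickle.load(open('last.pkl','rb'))
e=np.array([np.cos(-.247),np.sin(-.247)]);c=np.array([.427,-.0565])
for n,u,v,z in [('arch outer',258,191,.031),('nose end',259,221,.046),('case front top',258,272,.044),('case L',226,300,.044),('case R',291,300,.044),('dial',258,310,.0485)]:
    X=w(p,u,v,z)[:2]; d=X-c; print(n,X.round(4),'along',(d@e).round(4),'across',(d@[-e[1],e[0]]).round(4))
P=np.array([w(p,*q,z=.011) for q in [(198,187),(317,187),(309,331),(207,331)]]); print(P.mean(0),np.arctan2(*(P[0]-P[3])[[1,0]]),np.arctan2(*(P[1]-P[2])[[1,0]]), P.mean(0)[:2]-.0225*e)
E
```

```text
arch outer [ 0.5167 -0.0789] along 0.0924 across 0.0002
nose end [ 0.4992 -0.0753] along 0.0746 across -0.0006
case front top [ 0.4587 -0.0644] along 0.0326 across 0.0001
case L [ 0.4409 -0.0343] along 0.0081 across 0.0249
case R [ 0.4287 -0.0833] along 0.0082 across -0.0256
dial [ 0.4294 -0.0571] along 0.0025 across 0.0
[ 0.44679718 -0.06115306  0.011     ] -0.23982180937407815 -0.24546261781140194 [ 0.42498005 -0.0556519 ]
```

The shackle is about 15.9 mm out, with the arch edge at 92.4 mm against 76.5 mm closed. I'll move back over the case.

```bash
python3 -m creep '[[-0.006,0,0,0],[-0.006,0,0,0],[-0.006,0,0,0],[-0.006,0,0,0],[-0.006,0,0,0],[-0.006,0,0,0],[-0.006,0,0,0],[-0.006,0,0,0],[-0.006,0,0,0],[-0.006,0,0,0],[-0.006,0,0,0],[0,0,0,0],[0,0,0,0]]'; python3 d.py 0.4275 -0.057 0.02 -1.818
```

```text
time_s: 22.35
tool_pos: [0.4308, -0.0569, 0.0951]
tcp_rot: [-0.001, 0.992, -0.123, 0.012]
ft_force: [0.1, -0.7, -0.5]
opening: 0.0728
pos [ 0.4308 -0.0569  0.0951] tool delta [-0.005   0.0013  0.075 ] turn 0.0001 yaw -1.8179 zaxis [ 0.025 -0.001 -1.   ] F [ 0.1 -0.7 -0.5] M [-0.01  0.05 -0.01] op 0.0728 t 22.35 q6 1.408
```

```bash
python3 -m creep '[[-0.001,0.001,0.015,0],[-0.001,0,0.015,0],[0,0,0,0],[0,0,0,0]]' 90; python3 d.py 0.4275 -0.057 0.02 -1.818
```

```text
time_s: 22.68
tool_pos: [0.4319, -0.0586, 0.0651]
tcp_rot: [-0.0, 0.992, -0.123, 0.015]
ft_force: [0.1, -0.2, 0.4]
opening: 0.0766
pos [ 0.4319 -0.0586  0.0651] tool delta [-0.006  -0.0002  0.045 ] turn 0.0001 yaw -1.8179 zaxis [ 0.03  -0.003 -1.   ] F [ 0.1 -0.2  0.4] M [-0.03  0.03  0.01] op 0.0766 t 22.6833 q6 1.401
```

```bash
python3 -m creep '[[-0.003,0,0,0],[-0.003,0,0.01,0],[0,0,0.012,0],[0,0,0,0],[0,0,0,0]]'; python3 d.py 0.4275 -0.057 0.02 -1.818
```

```text
time_s: 23.1
tool_pos: [0.4289, -0.058, 0.0451]
tcp_rot: [0.0, 0.992, -0.123, 0.018]
ft_force: [-0.6, -0.2, 0.6]
opening: 0.077
pos [ 0.4289 -0.058   0.0451] tool delta [-0.0025 -0.0005  0.0251] turn 0.0005 yaw -1.8175 zaxis [ 0.036 -0.005 -0.999] F [-0.6 -0.2  0.6] M [-0.02  0.01 -0.02] op 0.077 t 23.1 q6 1.395
```

```bash
python3 -m creep '[[-0.001,0,0.008,0],[-0.001,0,0.008,0],[0,0,0.004,0],[0,0,0,0],[0,0,0,0]]'; python3 d.py 0.4275 -0.057 0.02 -1.818
```

```text
time_s: 23.52
tool_pos: [0.429, -0.0581, 0.0251]
tcp_rot: [0.001, 0.992, -0.123, 0.02]
ft_force: [-0.6, 0.1, -0.4]
opening: 0.0768
pos [ 0.429  -0.0581  0.0251] tool delta [-0.0019 -0.0007  0.005 ] turn 0.0008 yaw -1.8172 zaxis [ 0.04  -0.007 -0.999] F [-0.6  0.1 -0.4] M [-0.    0.01 -0.01] op 0.0768 t 23.5167 q6 1.39
```

```bash
python3 -m creep '[[-0.002,0,0.005,0],[0,0,0,0],[0,0,0,0]]'; python3 d.py 0.4275 -0.057 0.02 -1.818; python3 -m creep '[[0,0,0,0],[0,0,0,0],[0,0,0,0],[0,0,0,0],[0,0,0,0],[0,0,0,0],[0,0,0,0]]' 0; python3 d.py 0.4275 -0.057 0.02 -1.818;python3 m.py w10.png
```

```text
time_s: 23.77
tool_pos: [0.4272, -0.0576, 0.0196]
tcp_rot: [0.001, 0.992, -0.123, 0.02]
ft_force: [0.1, -0.2, 0.0]
opening: 0.077
pos [ 0.4272 -0.0576  0.0196] tool delta [ 0.0002 -0.0007 -0.0004] turn 0.0009 yaw -1.8171 zaxis [ 0.04  -0.007 -0.999] F [ 0.1 -0.2  0. ] M [0.   0.09 0.03] op 0.077 t 23.7667 q6 1.387
time_s: 24.35
tool_pos: [0.4269, -0.0574, 0.0199]
tcp_rot: [0.001, 0.992, -0.123, 0.02]
ft_force: [-0.1, -0.4, -0.9]
opening: 0.0506
pos [ 0.4269 -0.0574  0.0199] tool delta [ 0.0005 -0.0006 -0.    ] turn 0.0011 yaw -1.8169 zaxis [ 0.04  -0.007 -0.999] F [-0.1 -0.4 -0.9] M [-0.1   0.07  0.02] op 0.0506 t 24.35 q6 1.387
{'time_s': 24.35, 'qpos': [-0.4008, 0.7008, 2.0969, 0.0303, 0.3047, 1.3874], 'qd': [-0.0017, 0.0005, -0.0013, 0.0007, -0.0007, 0.0006], 'tool_pos': [0.4269, -0.0574, 0.0199], 'tcp_rot': [0.001, 0.9922, -0.1227, 0.0202], 'ft_force': [-0.1003, -0.3761, -0.9329], 'opening': 0.0506}
yaw_y -1.8169022558427796
padlock [([255.0, 230.0], 0.91, [0.448, -0.061, 0.048]), ([499.0, 337.0], 0.85, [0.33, -0.184, 0.014])]
dial_grip [([259.0, 277.0], 0.76, [0.438, -0.061, 0.068]), ([257.0, 133.0], 0.34, [0.487, -0.072, 0.048])]
shackle_grip [([228.0, 110.0], 0.83, [0.498, -0.062, 0.034])]
plate []
hasp_nose [([256.0, 131.0], 0.59, [0.488, -0.072, 0.047])]
```

View pics/w10.png

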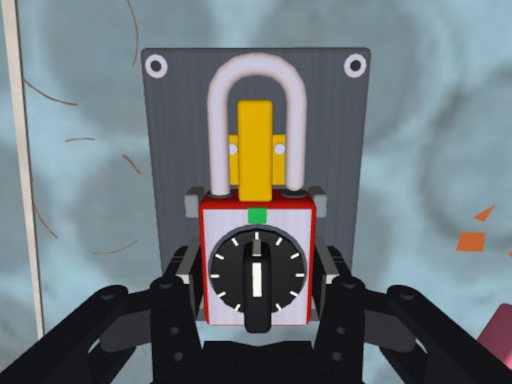

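Gripped (258,270) with the pads between the lugs. I'll lift, slowly at first.

```bash
python3 -m creep '[[0.0003,0,-0.008,0],[0.0003,0,-0.008,0],[0.0003,0,-0.008,0],[0,0,0,0]]'; python3 d.py 0.427 -0.057 0.2 -1.818
```

```text
time_s: 24.98
tool_pos: [0.4258, -0.0571, 0.0453]
tcp_rot: [0.001, 0.992, -0.123, 0.018]
ft_force: [1.3, 0.7, -3.4]
opening: 0.0507
pos [ 0.4258 -0.0571  0.0453] tool delta [ 0.0069 -0.0009 -0.1545] turn 0.0011 yaw -1.8169 zaxis [ 0.037 -0.006 -0.999] F [ 1.3  0.7 -3.4] M [-0.03  0.05  0.06] op 0.0507 t 24.9833 q6 1.393
```

Weight −3.4 N, free of side load. I'll carry on up.

```bash
python3 -m creep '[[0.0005,0,-0.012,0],[0.0005,0,-0.012,0],[0.0005,0,-0.015,0],[0.0005,0,-0.015,0],[0.0005,0,-0.015,0],[0.0005,0,-0.015,0],[0.0005,0,-0.015,0],[0.0005,0,-0.015,0],[0.0005,0,-0.015,0],[0.0005,0,-0.015,0],[0,0,-0.008,0],[0,0,0,0],[0,0,0,0],[0,0,0,0],[0,0,0,0]]'; python3 d.py 0.427 -0.057 0.205 -1.818; python3 m.py w11.png; python3 -c "
from h import *
p=snap('scene','s11.png');cv2.imwrite('pics/s11c.png',cv2.resize(p['pixels'][120:300,150:410,::-1],None,fx=3,fy=3,interpolation=cv2.INTER_CUBIC))"
```

```text
time_s: 26.23
tool_pos: [0.4173, -0.0543, 0.207]
tcp_rot: [0.0, 0.992, -0.123, 0.016]
ft_force: [-0.1, -1.0, -3.5]
opening: 0.0511
pos [ 0.4173 -0.0543  0.207 ] tool delta [0.0099 0.0002 0.0024] turn 0.001 yaw -1.817 zaxis [ 0.032 -0.004 -0.999] F [-0.1 -1.  -3.5] M [ 0.01  0.1  -0.02] op 0.0511 t 26.2333 q6 1.407
{'time_s': 26.2333, 'qpos': [-0.4028, 0.2822, 1.97, 0.0116, 0.8587, 1.4068], 'qd': [-0.0019, 0.0066, 0.0143, 0.0005, -0.005, -0.0007], 'tool_pos': [0.4173, -0.0543, 0.207], 'tcp_rot': [0.0, 0.9923, -0.1228, 0.016], 'ft_force': [-0.1324, -0.9978, -3.4573], 'opening': 0.0511}
yaw_y -1.8169795340776134
padlock [([75.0, 129.0], 0.83, [0.51, 0.122, 0.031]), ([469.0, 108.0], 0.69, [0.429, -0.292, 0.016]), ([258.0, 230.0], 0.62, [0.439, -0.06, 0.237]), ([407.0, 231.0], 0.61, [0.318, -0.198, 0.047])]
dial_grip [([408.0, 234.0], 0.9, [0.316, -0.198, 0.049]), ([58.0, 132.0], 0.82, [0.51, 0.129, 0.049]), ([259.0, 277.0], 0.72, [0.427, -0.057, 0.253])]
shackle_grip [([231.0, 112.0], 0.76, [0.487, -0.041, 0.01]), ([449.0, 245.0], 0.71, [0.259, -0.268, -0.0]), ([119.0, 114.0], 0.67, [0.516, 0.084, 0.001])]
plate []
hasp_nose [([258.0, 132.0], 0.79, [0.462, -0.065, 0.047])]
```

View pics/w11.png

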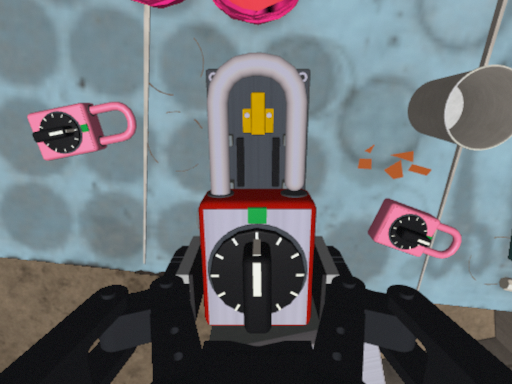

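View pics/s11c.png

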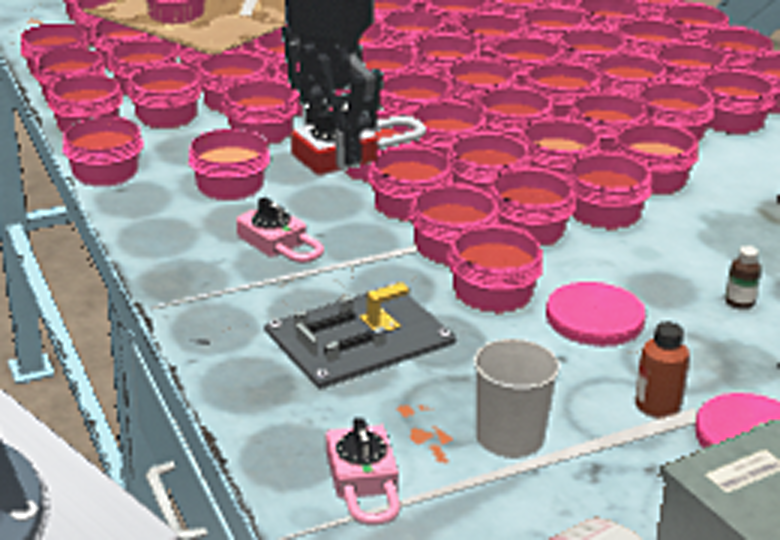

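The lock hangs in the gripper at (258,260) in the wrist view, with the shackle out and the dial up. The scene view shows the plate empty and the bystanders in place. I'll settle and hand in.

```bash
python3 -m creep '[[0,0,0,0],[0,0,0,0],[0,0,0,0],[0,0,0,0],[0,0,0,0],[0,0,0,0]]'; python3 d.py 0.427 -0.057 0.205 -1.818; python3 -c "
from station import ctrl
print(ctrl.state()['qd']); print(ctrl.sign_off())"
```

```text
time_s: 27.08
tool_pos: [0.418, -0.0547, 0.207]
tcp_rot: [0.0, 0.992, -0.123, 0.016]
ft_force: [1.0, 0.2, -4.1]
opening: 0.0506
pos [ 0.418  -0.0547  0.207 ] tool delta [0.0092 0.0001 0.0022] turn 0.001 yaw -1.817 zaxis [ 0.032 -0.004 -0.999] F [ 1.   0.2 -4.1] M [-0.    0.07 -0.02] op 0.0506 t 27.0833 q6 1.407
[ 5.77602723e-05  9.68602075e-04 -2.15819763e-04 -4.70053856e-04
 -3.50081533e-04 -1.04822101e-04]
the job is handed in; nothing more can be done
None
```

The red padlock is open and held up in the gripper, with its underside about 20 cm above the table and the dial facing up. I handed the job in at 27 s of the 64 s; the sign-off gives no verdict.

I turned the dial about 2.1 rad clockwise to the green mark and pulled the shackle to its end stop. Then I gripped the case across its 52 mm and lifted the lock past the hasp.

- **Dial:** the pointer lined up with the green mark, both in the grip and after release.
- **Shackle:** it measured about 15.9 mm out in the wrist picture. A further nudge did not move it.
- **Final hold:** the arm was still with about 4 N hanging on it, and the tool tilted 0.03 rad. The gripper reads 50.6 mm on the 52 mm case; it read about 2 mm low on the dial bar and shackle too.
- **Bystanders:** by eye they stand where they were, and nothing was touched. I did not measure their shifts.

While the arm moved, its tilt drifted, up to 0.06 rad, and some moves went past or short of what I asked. I corrected the position after each one, and none of this affected the result.

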